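# Deal the dip tubs to the two order trays

## Task

Finish dealing the dip tubs from the steel plate into the two red trays, one tub at a time and turn about: first one to the empty tray, then one to the tray that started with a tub, then the last to the tray that was empty, so that each tray holds two. Slide the tubs along the plate and over its end into the trays rather than lifting them, let each settle flat on the tray's floor before moving the next one off the plate, and keep them upright. Leave the napkin holder, mustard jar and shaker where they are.

Things in the scene. Friction and masses are not known exactly. Their poses are not given: they have to be found in the camera images.
- plate: Flat brushed-steel holding plate fixed to the counter, 200 mm along its own x, 400 mm along its own y, 20 mm high, no rim. Origin: centre of its underside; its top is at 20 mm. The trays stand against its two y ends with a gap of 2 to 8 mm.
- tray_started: Red paper-lined tray fixed at one end of the plate, 138 (own x) x 212 mm (own y, in line with the plate's y), inside 130 x 204: room for two tubs in line. Floor 4 mm thick; all four rims 4 mm thick, 16 mm high, lower than the plate, so a tub slid off the plate passes over. Origin: centre of its underside. Holds tub_d at the start; at either end of the plate.
- tray_empty: Red paper-lined tray fixed at one end of the plate, 138 (own x) x 212 mm (own y, in line with the plate's y), inside 130 x 204: room for two tubs in line. Floor 4 mm thick; all four rims 4 mm thick, 16 mm high, lower than the plate, so a tub slid off the plate passes over. Origin: centre of its underside. Empty at the start; at the other end.
- tub_a: White round dip tub with a green lid, a plain rigid cylinder 90 mm in diameter and 50 mm high, about 0.15 kg; too wide for most grippers to grasp. Origin: centre of its underside, z up. Starts on the steel plate; the three there stand in a loose row along the plate's y, about 130 mm apart, each up to 35 mm off the plate's middle line in x, and are interchangeable.
- tub_b: White round dip tub with a green lid, a plain rigid cylinder 90 mm in diameter and 50 mm high, about 0.15 kg; too wide for most grippers to grasp. Origin: centre of its underside, z up. Starts on the steel plate; the three there stand in a loose row along the plate's y, about 130 mm apart, each up to 35 mm off the plate's middle line in x, and are interchangeable.
- tub_c: White round dip tub with a green lid, a plain rigid cylinder 90 mm in diameter and 50 mm high, about 0.15 kg; too wide for most grippers to grasp. Origin: centre of its underside, z up. Starts on the steel plate; the three there stand in a loose row along the plate's y, about 130 mm apart, each up to 35 mm off the plate's middle line in x, and are interchangeable.
- tub_d: White round dip tub with a green lid, a plain rigid cylinder 90 mm in diameter and 50 mm high, about 0.15 kg; too wide for most grippers to grasp. Origin: centre of its underside, z up. Starts in tray_started, anywhere along it.
- napkins: Bystander: dark steel napkin holder 80 x 130 x 90 mm, beyond the plate. Origin: centre of its underside.
- mustard: Bystander: yellow mustard jar with a red lid, 64 mm in diameter, 100 mm high, beyond the plate. Origin: centre of its underside.
- shaker: Bystander: glass shaker with a steel cap, 48 mm in diameter, 90 mm high, beyond the plate. Origin: centre of its underside.
Mind the look-alikes: they are no part of the job. What is shaped like the tub_b but blue or purple is not meant.

How it is judged:
By the outcome, as a careful person would: the job done as asked, in the order asked, and still so for the second after the job is handed in, with the robot touching nothing.
It also fails if it takes over 53 s, if anything falls off the work surface, if the arm or the gripper's body presses on something with over 40 N, if the wrist force passes 120 N, or if a joint passes its speed limit or range.

## Robot

A 6-joint arm with a two-finger parallel gripper is mounted at the origin on the work surface. World frame = base frame: x ahead of the robot, y to its left, z up, the work surface at z = 0. Lengths are in mm, angles in rad, forces in N, time in s.
With the tool pointing down it reaches from about 425 to 950 mm from the base axis. Payload 3.5 kg.
Tool frame: the origin (TCP) lies midway between the tips of the shut fingers; the grasp point (between the pads) lies 19 mm behind it; x points along the fingers, y is the direction in which the jaws open and shut, and the axes are right-handed (so a half turn about x gives the same grasp; the last joint's range is limited). The gripper opens to 85 mm and grips with 20 to 120 N. Pads are 22 mm wide; open, the fingers measure 114 mm over their backs; the gripper's body (76 mm by 85 mm) begins 54 mm behind the grasp point. The pads swing forward as they close: fully open they stand 13 mm farther back than shut.
Start: joints at [-1.485, 0.286, 1.577, -0, 1.279, -0.15], TCP at [157.719, -656.301, 195.725] pointing down, gripper open.
Joint ranges: [-2.77, 2.77], [-0.9, 2.22], [0.21, 2.48], [-1.53, 4.67], [0.24, 2.81], [-2.84, 2.84]. Speed limits (rad/s): [2.79, 2.79, 3.14, 3.14, 3.14, 3.14].

## Interface

Orientations are given as a rotation vector (axis times angle).
In Python, from station import ctrl, vision gives the robot as it stands.
- The arm moves only by the tool servo_tool, never from a script. Its arguments are lists of equal length, an entry for each row: "slide": the shift along the tool's x, y, z in cm, a list of three; "rotation": the turn, a rotation vector about the tool's x, y, z in degrees, a list of three; "jaw": the finger opening in cm, from 0 to 8.54. In form: {"slide": [[tx, ty, tz], ...], "rotation": [[ax, ay, az], ...], "jaw": [jaw, ...]}. A call has 1 to 12 rows; each row shifts and turns the commanded pose from where the row before left it, along the tool's axes as they then stand; what a row does not reach is not made up. A row lasts 1/12 s, in which the tool goes at most 41.7 mm and 7.16 degrees, less where a joint would pass 70% of its speed; a pose out of reach is approached as far as the arm can. A call is refused whole if a number of a shift passes 4.17 or a number of a turn 7.16, either way. A call with a gripper value outside its range is refused whole. The fingers move at their own pace and stop on an object; the grip force is fixed at half the most. Time passes only in rows, so rows that do not move let the fingers close. It gives the time, the measured TCP pose, the force and the opening at its end, in the units of the state.
- ctrl.sense(): the state, without advancing time (a new reading comes with each control period).
- vision.camera(name): name is "side" or "top" or "wrist"; returns a dict with "pixels" (420x560x3 uint8, blue, green, red), "z_map" (420x560 float32, mm along the optical axis (not along the pixel's ray), 0 where there is no reading), "vertical_fov" (degrees; the focal length in pixels is half the picture's height over the tangent of half this angle, whatever the lens; pixels are square), "cx", "cy" (the principal point, pixels), "distortion" ([k1, k2, p1, p2, k3] as OpenCV has them; the pictures are not rectified), "rvec" (rotation vector, rad) and "tvec" (3), from world to camera coordinates, as OpenCV has them. Camera axes: x right, y down, z forward; pixel columns grow to the right and rows downward; lengths in mm; the calibration is good to about 2 mm. A picture is of the moment at which its call begins.
- ctrl.job_done(): hands the job in, once; it reports no verdict.
The state is a dict: "t": time; "qpos": joint angles; "dq": joint speeds; "joint_torque": joint torques, N m; "tool_pos": TCP position; "tcp_rot": TCP orientation; "force": force on the tool from outside, world axes, zero at the start; "wrist_torque": the same for the moment, N m; "grip_width": opening from 0.0 (shut) to 1.0 (fully open).
Only numpy, scipy, OpenCV 4.12 (cv2) and the standard library are available. Lean on these libraries where they do the work, as an engineer would, in place of code of your own. Each camera call takes 0.05 s, during which the arm holds its last target.

## Working session

There is one attempt and no reset: what is moved stays moved. The work goes in short steps, Python scripts to look and compute and a tool call to move; the robot and the scene stay as the last step left them, time stands still between calls to the robot, and variables do not carry over. Pictures are saved under pics/ and viewed, and the job is handed in when it is done.

Besides the shell and the picture viewer there is one more tool, called after "Call:" in YAML: its name, and indented under it one key for each argument. servo_tool: Moves the arm, as the interface text tells. Its arguments: {"type":"object","properties":{"slide":{"type":"array","items":{"type":"array","items":{"type":"number"}}},"rotation":{"type":"array","items":{"type":"array","items":{"type":"number"}}},"jaw":{"type":"array","items":{"type":"number"}}},"required":["slide","rotation","jaw"]}

```bash
mkdir -p pics; ls; python3 - <<'E'
from station import ctrl, vision
import cv2,pickle
s=ctrl.sense();print(s)
for n in ["top","side"]:
    c=vision.camera(n);cv2.imwrite(f"pics/{n}0.png",c["pixels"]);pickle.dump(c,open(f"{n}0.pkl","wb"))
    print(n,{k:v for k,v in c.items() if k not in("pixels","z_map")})
E
```

```text
pics
{'t': 0.0, 'qpos': array([-1.48497383e+00,  2.87190236e-01,  1.57819619e+00,  3.76162618e-06,
        1.27862449e+00, -1.50003951e-01]), 'dq': array([-0.0006182 ,  0.00012162, -0.0016707 ,  0.00246997,  0.0005646 ,
        0.00036902]), 'joint_torque': array([ 1.84790597e-04, -4.05976903e+01, -2.92626232e+01, -1.18794907e-05,
        5.76614650e-03,  4.06408091e-06]), 'tool_pos': array([ 157.67309408, -655.54831603,  194.32052724]), 'tcp_rot': array([ 2.09746733,  0.25101274, -2.09729585]), 'force': array([ 0.69773311, -0.60006225, -1.00216213]), 'wrist_torque': array([-0.00153739, -0.04596256, -0.03640732]), 'grip_width': 1.0000330517327702}
top {'vertical_fov': 49.069554368375876, 'cx': 274.1251148010765, 'cy': 206.23844964107883, 'distortion': array([0.04703757, 0.        , 0.        , 0.        , 0.        ]), 'rvec': array([ 2.15618603, -2.16501962,  0.10056975]), 'tvec': array([ 23.9233321 , 549.20448354, 860.44246253])}
side {'vertical_fov': 48.77092903334267, 'cx': 276.73328305421876, 'cy': 210.7540890720054, 'distortion': array([-0.09505802,  0.        ,  0.        ,  0.        ,  0.        ]), 'rvec': array([ 0.09453578, -2.69187255,  1.50613331]), 'tvec': array([ 572.85769479,   32.70428623, 1137.07738534])}
```

View pics/top0.png

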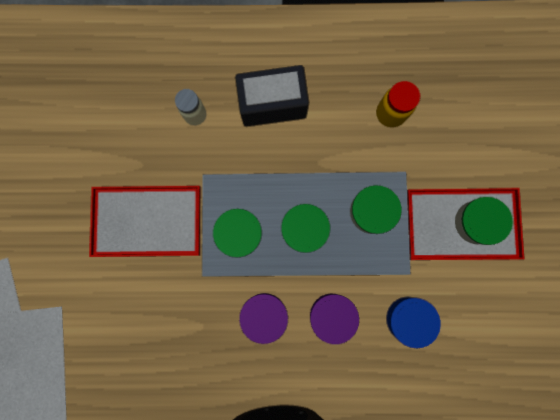

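View pics/side0.png

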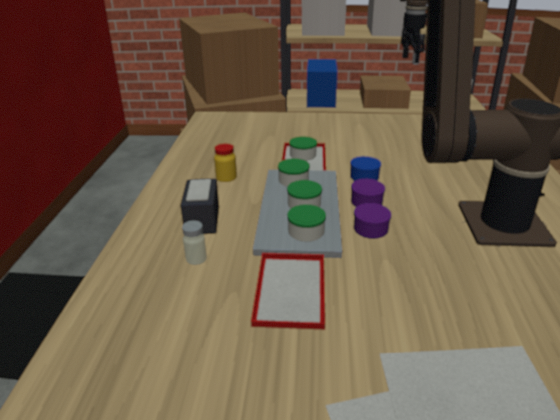

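Top view: three green-lidded tubs on the plate (237,232), (305,228) and (377,209). tub_d is in the right tray (487,220) and the left tray (145,220) is empty. The purple tubs (263,318), (334,319) and the blue one (414,322) are look-alikes standing on the counter; they aren't green and aren't on the plate. Next I'll measure positions.

```bash
cat > h.py <<'E'
import numpy as np,cv2
def K(c):
    h=c["pixels"].shape[0];f=h/2/np.tan(np.radians(c["vertical_fov"])/2)
    return np.array([[f,0,c["cx"]],[0,f,c["cy"]],[0,0,1.]])
def world(c,px,z):
    p=cv2.undistortPoints(np.array(px,float).reshape(-1,1,2),K(c),c["distortion"]).reshape(-1,2)
    R=cv2.Rodrigues(np.asarray(c["rvec"]))[0];t=np.asarray(c["tvec"])
    d=np.c_[p,np.ones(len(p))]@R;o=-R.T@t
    return o+d*((z-o[2])/d[:,2])[:,None]
def blobs(c,lo,hi,amin=150):
    m=cv2.inRange(cv2.cvtColor(c["pixels"],cv2.COLOR_BGR2HSV),lo,hi)
    return [k for k in cv2.findContours(m,cv2.RETR_EXTERNAL,cv2.CHAIN_APPROX_NONE)[0] if cv2.contourArea(k)>amin]
def tubs(c,z=70,lo=(45,100,40),hi=(85,255,255)):
    r=[]
    for k in blobs(c,lo,hi):
        w=world(c,k.reshape(-1,2),z)[:,:2]
        (x,y),rad=cv2.minEnclosingCircle(w.astype(np.float32));r.append((round(x,1),round(y,1),round(rad,1)))
    return sorted(r,key=lambda a:a[1])
E
python3 - <<'E'
import pickle;from h import *
c=pickle.load(open("top0.pkl","rb"))
print("z70",tubs(c,70),"z54",tubs(c,54))
print("look",tubs(c,50,(100,80,30),(165,255,255)))
# depth-based check
for p in [(237,232),(377,209),(487,220),(220,190),(145,220),(305,228)]:
    z=c["z_map"][p[1],p[0]];u=cv2.undistortPoints(np.array([[p]],float),K(c),c["distortion"])[0,0]
    R=cv2.Rodrigues(np.asarray(c["rvec"]))[0];print(p,R.T@(np.r_[u,1]*z-c["tvec"]))
hsv=cv2.cvtColor(c["pixels"],cv2.COLOR_BGR2HSV)
m=cv2.inRange(hsv,(0,150,80),(8,255,255))|cv2.inRange(hsv,(172,150,80),(180,255,255))
for k in cv2.findContours(m,cv2.RETR_EXTERNAL,cv2.CHAIN_APPROX_NONE)[0]:
    if cv2.contourArea(k)>300:
        w=world(c,k.reshape(-1,2),16)[:,:2].astype(np.float32);print("red",cv2.minAreaRect(w),cv2.boxPoints(cv2.minAreaRect(w)).round().tolist())
print("plate",world(c,[(202,173),(408,171),(411,275),(202,277)],20).round(1))
E
```

```text
z70 [(517.8, -363.3, 44.8), (538.8, -166.2, 45.3), (505.0, -35.7, 44.9), (497.0, 89.7, 44.7)] z54 [(519.0, -370.4, 45.6), (540.4, -169.5, 46.2), (506.0, -36.6, 45.7), (497.8, 91.2, 45.6)]
look [(336.5, -231.4, 48.6), (340.0, -87.1, 45.6), (340.9, 42.2, 45.1)]
(237, 232) [497.54400425  89.08761745  73.88618615]
(377, 209) [ 538.79129712 -167.17575389   71.72121902]
(487, 220) [ 519.11407062 -370.39013979   55.89924843]
(220, 190) [583.54689732 128.60110595  15.26067635]
(145, 220) [525.79886901 278.26501187   3.78877413]
(305, 228) [504.38798431 -35.17502297  72.95419655]
red ((516.0029296875, -346.19573974609375), (137.10069274902344, 212.8135223388672), 0.10765965282917023) [[447.0, -240.0], [448.0, -453.0], [585.0, -452.0], [584.0, -240.0]]
red ((523.9758911132812, 275.8006896972656), (138.01210021972656, 213.06118774414062), 0.37348490953445435) [[454.0, 382.0], [456.0, 169.0], [594.0, 170.0], [592.0, 383.0]]
red ((771.5858764648438, -238.80276489257812), (61.19243240356445, 59.38465118408203), 89.09268188476562) [[741.0, -269.0], [801.0, -270.0], [802.0, -209.0], [742.0, -208.0]]
plate [[ 616.9  163.7   20. ]
 [ 618.3 -240.1   20. ]
 [ 417.2 -238.7   20. ]
 [ 414.1  160.9   20. ]]
```

```bash
python3 - <<'E'
from station import ctrl
from scipy.spatial.transform import Rotation as R
s=ctrl.sense();M=R.from_rotvec(s["tcp_rot"]).as_matrix();print(M.round(3))
import numpy as np;print(np.degrees(np.arctan2(M[1,1],M[0,1])))
E
```

```text
[[-0.     0.234 -0.972]
 [ 0.002 -0.972 -0.234]
 [-1.    -0.002 -0.   ]]
-76.48950637302622
```

Call:
servo_tool:
  slide:
    - [0,0,0]
    - [0,0,0]
    - [0,0,0]
    - [0,0,0]
    - [0,0,0]
    - [0,0,0]
    - [0,0,0]
    - [0,0,0]
    - [0,0,0]
    - [0,0,0]
    - [0,0,0]
    - [0,0,0]
  rotation:
    - [-6.375,0,0]
    - [-6.375,0,0]
    - [-6.375,0,0]
    - [-6.375,0,0]
    - [-6.375,0,0]
    - [-6.375,0,0]
    - [-6.375,0,0]
    - [-6.375,0,0]
    - [-6.375,0,0]
    - [-6.375,0,0]
    - [-6.375,0,0]
    - [-6.375,0,0]
  jaw: [6,6,6,6,6,6,6,6,6,6,6,6]

```text
t: 1.1
tool_pos: [157.7, -655.9, 194.9]
tcp_rot: [1.206, 1.213, -1.204]
force: [0.8, 0.1, 0.1]
grip_width: 0.705
```

Call:
servo_tool:
  slide:
    - [0,3,-2.8]
    - [0,3,-2.8]
    - [0,3,-2.8]
    - [0,3,-2.8]
    - [0,3,-2.8]
    - [0,3,-2.8]
    - [0,3,-2.8]
    - [0,3,-2.8]
    - [0,3,-2.8]
    - [1,3,-2.8]
    - [2,3,-2.8]
    - [2,3.1,-3.5]
  rotation:
    - [0,0,0]
    - [0,0,0]
    - [0,0,0]
    - [0,0,0]
    - [0,0,0]
    - [0,0,0]
    - [0,0,0]
    - [0,0,0]
    - [0,0,0]
    - [0,0,0]
    - [0,0,0]
    - [0,0,0]
  jaw: [6,6,6,6,6,6,6,6,6,6,6,6]

```text
t: 2.1
tool_pos: [511.6, -321.1, 151.0]
tcp_rot: [1.209, 1.208, -1.209]
force: [0.1, -1.2, -0.5]
grip_width: 0.707
```

Call:
servo_tool:
  slide:
    - [0,0,0]
    - [0,0,0]
  rotation:
    - [0,0,0]
    - [0,0,0]
  jaw: [6,6]

```text
t: 2.27
tool_pos: [510.2, -319.6, 148.9]
tcp_rot: [1.206, 1.216, -1.207]
force: [1.0, 0.1, -0.7]
grip_width: 0.702
```

```bash
python3 - <<'E'
from station import ctrl, vision
import cv2
from h import *
for n in ["top","wrist"]:
    c=vision.camera(n);cv2.imwrite(f"pics/{n}1.png",c["pixels"])
    if n=="top":print(tubs(c))
s=ctrl.sense();print(s["t"],s["tool_pos"],s["grip_width"],s["qpos"])
E
```

```text
[(518.2, -363.5, 45.0), (538.8, -166.2, 45.3), (505.2, -35.8, 44.9), (496.9, 89.7, 44.8)]
2.3667 [ 509.89587471 -322.60477263  151.19529956] 0.7000380896796307 [-7.31915343e-01  1.70396286e-01  1.79823121e+00 -4.68711435e-04
  1.17305261e+00 -7.32199829e-01]
```

View pics/top1.png

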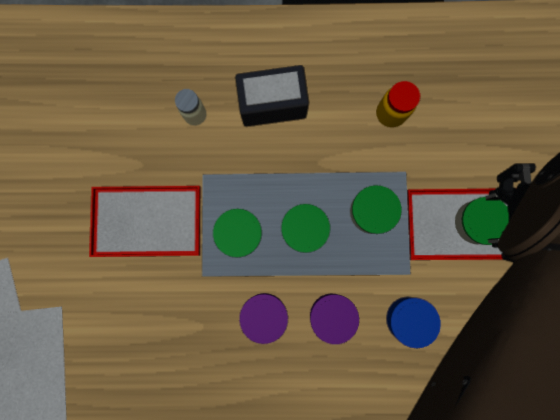

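View pics/wrist1.png

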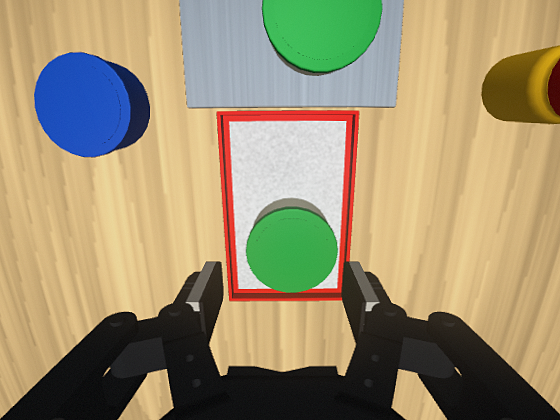

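```bash
python3 - <<'E'
from station import ctrl, vision
import cv2
from h import *
P=[[510+s*35,-321,165] for s in(-1,1)]+[[516,-240,16],[510,-321,150],[519,-370,54]]
for n in ["top","wrist"]:
    c=vision.camera(n)
    print(n,cv2.projectPoints(np.array(P,float),np.asarray(c["rvec"]),np.asarray(c["tvec"]),K(c),c["distortion"])[0].reshape(-1,2).round().tolist())
s=[ctrl.sense()["tool_pos"].round(1)];print(s)
E
```

```text
top [[488.0, 242.0], [485.0, 199.0], [409.0, 223.0], [482.0, 221.0], [486.0, 220.0]]
wrist [[222.0, 249.0], [343.0, 249.0], [289.0, 106.0], [283.0, 239.0], [292.0, 246.0]]
[array([ 509.7, -323.7,  152.1])]
```

Call:
servo_tool:
  slide:
    - [0,0.5,-0.7]
    - [0,0.4,-0.6]
    - [2.6,0,0]
    - [2.6,0,0]
    - [2.6,0,0]
    - [2.6,0,0]
    - [1.6,0,0]
    - [1.2,0,0]
    - [0,0,0]
    - [0,0,0]
  rotation:
    - [0,0,0]
    - [0,0,0]
    - [0,0,0]
    - [0,0,0]
    - [0,0,0]
    - [0,0,0]
    - [0,0,0]
    - [0,0,0]
    - [0,0,0]
    - [0,0,0]
  jaw: [6,6,6,6,6,6,6,6,6,6]

```text
t: 3.3
tool_pos: [519.1, -309.4, 19.3]
tcp_rot: [1.209, 1.209, -1.209]
force: [1.1, -0.2, 0.5]
grip_width: 0.705
```

Call:
servo_tool:
  slide:
    - [0,0,0.8]
    - [0,0,0.7]
    - [0,0,0.6]
    - [0,0,0.6]
    - [0,0,0.6]
    - [0,0,0.6]
    - [0,0,0.4]
    - [0,0,0.2]
    - [0,0,0]
    - [0,0,0]
  rotation:
    - [0,0,0]
    - [0,0,0]
    - [0,0,0]
    - [0,0,0]
    - [0,0,0]
    - [0,0,0]
    - [0,0,0]
    - [0,0,0]
    - [0,0,0]
    - [0,0,0]
  jaw: [6,6,6,6,6,6,6,6,6,6]

```text
t: 4.13
tool_pos: [518.9, -354.3, 19.1]
tcp_rot: [1.209, 1.21, -1.209]
force: [-0.3, 0.3, -0.0]
grip_width: 0.706
```

Call:
servo_tool:
  slide:
    - [0,0,-1.0]
    - [-2,0,-1.0]
    - [-3.5,0,0]
    - [-3.5,0,0]
    - [-1.5,0,0]
    - [0,-0.5,-3.3]
    - [0,-0.5,-3.5]
    - [0,-0.5,-3.5]
    - [0,-0.5,-3.5]
    - [0,-0.3,-3.5]
    - [0,0,-3.5]
    - [0,0,-3.5]
  rotation:
    - [0,0,0]
    - [0,0,0]
    - [0,0,0]
    - [0,0,0]
    - [0,0,0]
    - [0,0,0]
    - [0,0,0]
    - [0,0,0]
    - [0,0,0]
    - [0,0,0]
    - [0,0,0]
    - [0,0,0]
  jaw: [6,6,6,6,6,6,6,6,6,6,6,6]

```text
t: 5.13
tool_pos: [495.0, -88.8, 124.1]
tcp_rot: [1.209, 1.21, -1.209]
force: [0.6, -1.1, -0.1]
grip_width: 0.702
```

```bash
python3 - <<'E'
from station import ctrl, vision
import cv2
from h import *
c=vision.camera("top");cv2.imwrite("pics/top2.png",c["pixels"]);print(tubs(c,54),tubs(c,70))
s=ctrl.sense();print(s["t"],s["tool_pos"])
E
```

```text
[(519.0, -370.4, 45.6), (506.1, -36.5, 45.6), (497.7, 91.2, 45.5)] [(517.8, -363.3, 44.8), (505.1, -35.7, 44.8), (496.9, 89.7, 44.7)]
5.1833 [494.30548667 -83.30585085 123.64099968]
```

View pics/top2.png

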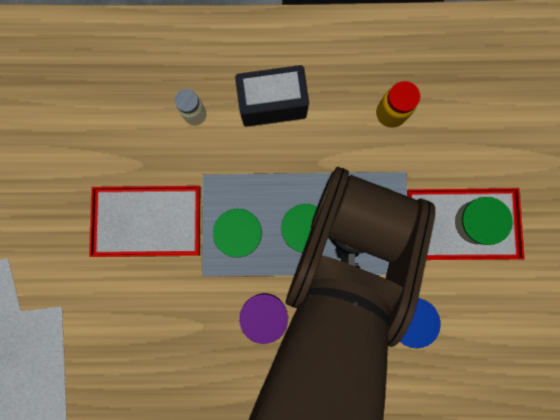

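```bash
python3 - <<'E'
from station import ctrl, vision
import cv2
from h import *
s=ctrl.sense();print(s["t"],s["tool_pos"],s["force"])
c=vision.camera("wrist");cv2.imwrite("pics/w3.png",c["pixels"])
R=cv2.Rodrigues(np.asarray(c["rvec"]))[0];print("cam",-R.T@c["tvec"])
print(R.round(2))
T=s["tool_pos"]
for dz in(0,5,10,20,40):
  print(dz,cv2.projectPoints(np.array([T+[-30,0,dz],T+[30,0,dz],T+[30,-11,dz],T+[30,11,dz]]),np.asarray(c["rvec"]),np.asarray(c["tvec"]),K(c),c["distortion"])[0].reshape(-1,2).round().tolist())
for p in [(215,268),(200,290),(350,268),(367,292),(362,264)]:
    z=c["z_map"][p[1],p[0]];u=cv2.undistortPoints(np.array([[p]],float),K(c),c["distortion"])[0,0]
    print(p,R.T@(np.r_[u,1]*z-c["tvec"])-T)
print(tubs(c,54),tubs(c,70))
c=vision.camera("side");cv2.imwrite("pics/s3.png",c["pixels"])
E
```

```text
5.1833 [494.30548667 -83.30585085 123.64099968] [-0.71888965  3.87808189  0.13051951]
cam [494.13843285  -5.54085207 302.23923622]
[[ 1.    0.   -0.  ]
 [ 0.   -0.95  0.3 ]
 [-0.   -0.3  -0.95]]
0 [[234.0, 243.0], [330.0, 243.0], [329.0, 259.0], [331.0, 227.0]]
5 [[233.0, 246.0], [332.0, 247.0], [331.0, 263.0], [333.0, 230.0]]
10 [[232.0, 250.0], [333.0, 250.0], [332.0, 267.0], [334.0, 233.0]]
20 [[229.0, 257.0], [336.0, 258.0], [334.0, 275.0], [337.0, 240.0]]
40 [[222.0, 275.0], [342.0, 275.0], [340.0, 294.0], [343.0, 256.0]]
(215, 268) [-30.74536993   9.92536079  51.52210647]
(200, 290) [-32.85716869  10.17443164  70.58615313]
(350, 268) [31.21044829  9.66989943 50.38965176]
(367, 292) [33.68454888 10.16039785 71.42830087]
(362, 264) [ 72.13205114 -52.0985625  -73.50358063]
[(540.8, -177.2, 49.5), (505.6, -39.3, 47.4), (496.8, 71.8, 41.7)] [(537.7, -166.1, 46.3), (504.8, -37.2, 44.4), (496.6, 66.8, 39.0)]
```

View pics/w3.png

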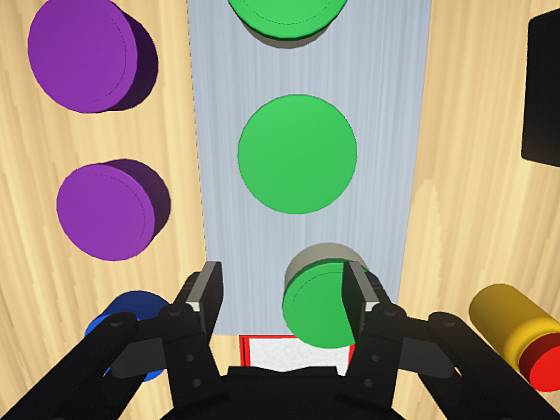

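View pics/s3.png

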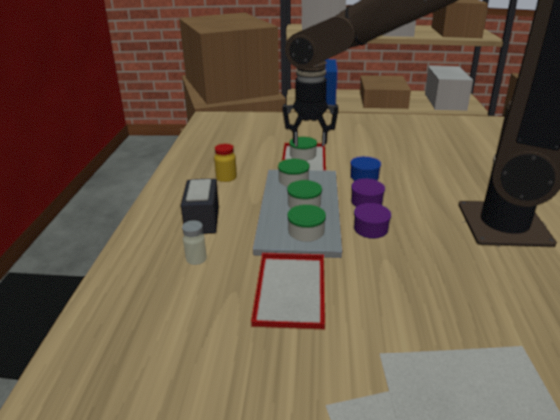

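```bash
python3 - <<'E'
from station import ctrl, vision
import cv2
from h import *
s=ctrl.sense();T=s["tool_pos"];print(s["t"],T)
c=vision.camera("side")
P=np.array([T+[dx,0,dz] for dz in (0,10,20,45,60) for dx in(-35,35)])
q=cv2.projectPoints(P,np.asarray(c["rvec"]),np.asarray(c["tvec"]),K(c),c["distortion"])[0].reshape(-1,2);print(q.round(0).tolist())
x0,y0=240,60
im=cv2.resize(c["pixels"][y0:y0+140,x0:x0+180],None,fx=4,fy=4,interpolation=cv2.INTER_CUBIC)
for (u,v),col in zip(q,[(0,0,255)]*2+[(0,255,255)]*2+[(255,0,255)]*2+[(255,255,0)]*2+[(255,255,255)]*2): cv2.circle(im,(int((u-x0)*4),int((v-y0)*4)),4,col,-1)
cv2.imwrite("pics/s4.png",im)
c=vision.camera("wrist")
R=cv2.Rodrigues(np.asarray(c["rvec"]))[0]
print(c["z_map"][255:320:6,215].round(),c["z_map"][255:320:6,348].round())
print(c["z_map"][150,297])
E
```

```text
5.2833 [495.3063071  -88.47313272 123.99892425]
[[323.0, 159.0], [296.0, 159.0], [323.0, 156.0], [296.0, 155.0], [323.0, 152.0], [296.0, 152.0], [324.0, 143.0], [296.0, 143.0], [324.0, 138.0], [296.0, 137.0]]
[312. 150.   0. 139. 138. 139. 139. 139. 138. 138. 139.] [258. 150. 143. 141. 142. 141. 141. 140. 141. 140. 141.]
229.97203
```

View pics/s4.png

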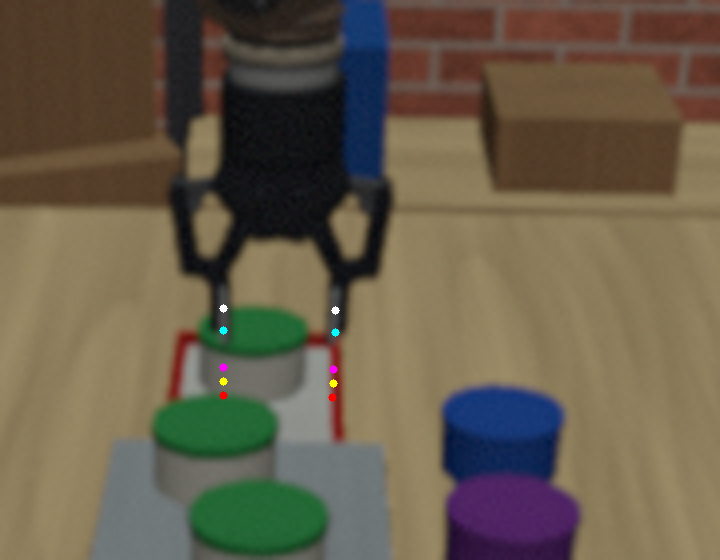

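Both cameras put the fingertips about 40 mm above the reported TCP, so the first pass went over tub_d without touching it. I'll allow for this in z and check it as I lower to the plate behind the first tub.

Call:
servo_tool:
  slide:
    - [0,0.1,-3]
    - [0,0.1,-3]
    - [0,0,-3]
    - [1,0,-2.2]
    - [2,0,-1.0]
    - [2,0,0]
    - [2,0,0]
    - [1,0,0]
    - [0,0,0]
    - [0,0,0]
    - [0,0,0]
  rotation:
    - [0,0,0]
    - [0,0,0]
    - [0,0,0]
    - [0,0,0]
    - [0,0,0]
    - [0,0,0]
    - [0,0,0]
    - [0,0,0]
    - [0,0,0]
    - [0,0,0]
    - [0,0,0]
  jaw: [6,6,6,6,6,6,6,6,6,6,6]

```text
t: 6.3
tool_pos: [499.2, 29.8, 45.4]
tcp_rot: [1.211, 1.207, -1.209]
force: [-1.0, -0.5, -0.4]
grip_width: 0.705
```

```bash
python3 - <<'E'
from station import ctrl, vision
import cv2
from h import *
s=ctrl.sense();T=s["tool_pos"];print(s["t"],T,s["force"])
P=np.array([T+[dx,0,dz] for dz in (0,20,40,60) for dx in(-35,35)])
ims=[]
for n in("side","wrist"):
    c=vision.camera(n)
    q=cv2.projectPoints(P,np.asarray(c["rvec"]),np.asarray(c["tvec"]),K(c),c["distortion"])[0].reshape(-1,2)
    u0,v0=q[4:6].mean(0).astype(int);x0=max(0,u0-70);y0=max(0,v0-80)
    k=4 if n=="side" else 2
    if n=="wrist":x0,y0=140,120
    im=cv2.resize(c["pixels"][y0:y0+(130 if k==4 else 280),x0:x0+(140 if k==4 else 280)],None,fx=k,fy=k,interpolation=cv2.INTER_CUBIC)
    for (u,v),col in zip(q,[(0,0,255)]*2+[(0,255,255)]*2+[(255,0,255)]*2+[(255,255,255)]*2): cv2.circle(im,(int((u-x0)*k),int((v-y0)*k)),3,col,-1)
    cv2.imwrite(f"pics/{n}5.png",im)
E
```

```text
6.3 [499.19110981  29.81496914  45.40454018] [-1.03143347 -0.53956991 -0.38288934]
```

View pics/side5.png

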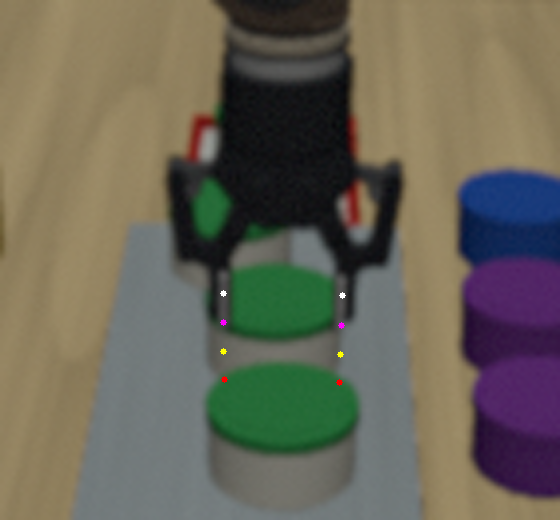

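View pics/wrist5.png

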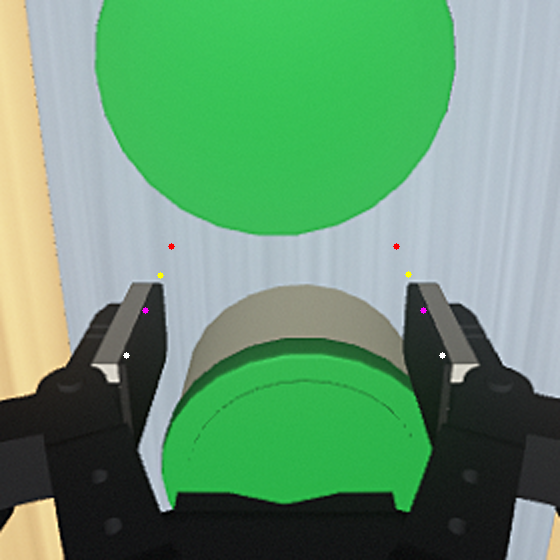

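Call:
servo_tool:
  slide:
    - [1.0,-0.2,-0.3]
    - [1.5,0,0]
    - [1.0,0,0]
    - [0.8,0,0]
    - [0.5,0,0]
    - [0,0,0]
  rotation:
    - [0,0,0]
    - [0,0,0]
    - [0,0,0]
    - [0,0,0]
    - [0,0,0]
    - [0,0,0]
  jaw: [6,6,6,6,6,6]

```text
t: 6.9
tool_pos: [494.9, 33.8, -5.2]
tcp_rot: [1.208, 1.211, -1.211]
force: [-0.5, -0.2, -0.1]
grip_width: 0.704
```

```bash
cat > look.py <<'E'
from station import ctrl, vision
import cv2,sys
from h import *
tag=sys.argv[1]
s=ctrl.sense();T=s["tool_pos"];print(s["t"],T.round(1),s["force"].round(1))
for n in sys.argv[2:]:
    c=vision.camera(n);cv2.imwrite(f"pics/{n}_{tag}.png",c["pixels"])
    print(n,"z70",tubs(c,70),"z54",tubs(c,54))
    if n=="side":
        u0,v0=cv2.projectPoints((T+[0,0,40])[None],np.asarray(c["rvec"]),np.asarray(c["tvec"]),K(c),c["distortion"])[0].reshape(2).astype(int)
        x0=max(0,u0-90);y0=max(0,v0-60)
        cv2.imwrite(f"pics/sc_{tag}.png",cv2.resize(c["pixels"][y0:y0+140,x0:x0+180],None,fx=4,fy=4,interpolation=cv2.INTER_CUBIC))
E
python3 look.py a side wrist
```

```text
6.9 [494.9  33.8  -5.2] [-0.5 -0.2 -0.1]
side z70 [(554.8, -158.3, 45.2), (499.5, 94.9, 48.5)] z54 [(556.8, -191.0, 46.5), (500.0, 69.3, 49.9)]
wrist z70 [(503.8, 9.6, 19.8), (496.7, 88.4, 44.4)] z54 [(505.1, -6.2, 22.9), (496.8, 84.7, 51.2)]
```

View pics/sc_a.png

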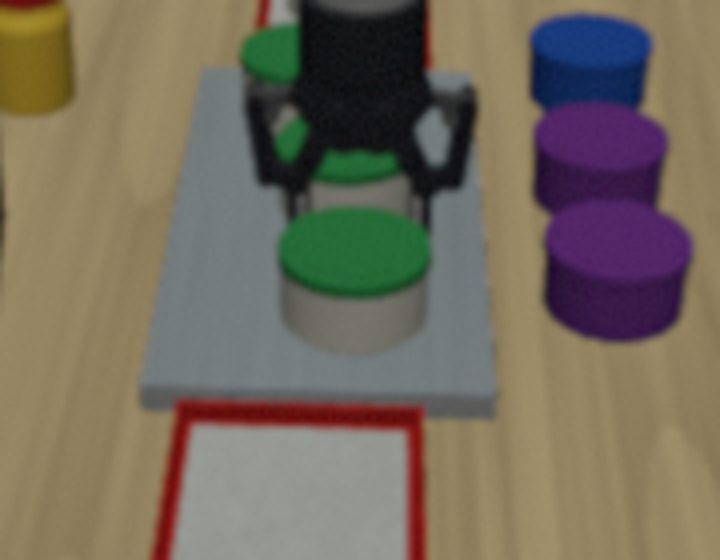

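View pics/wrist_a.png

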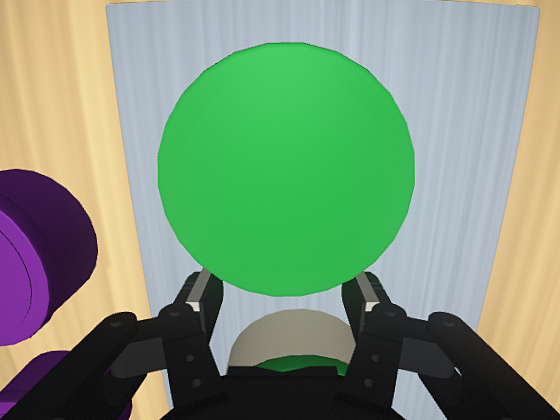

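Call:
servo_tool:
  slide:
    - [0,0,-0.9]
    - [0,0.4,-0.8]
    - [0,0.4,-0.8]
    - [0,0.4,-0.8]
    - [0,0.4,-0.8]
    - [0,0.4,-0.8]
    - [0,0.4,-0.8]
    - [0,0.4,-0.8]
    - [0,0.0,-0.4]
    - [0,0,0]
  rotation:
    - [0,0,0]
    - [0,0,0]
    - [0,0,0]
    - [0,0,0]
    - [0,0,0]
    - [0,0,0]
    - [0,0,0]
    - [0,0,0]
    - [0,0,0]
    - [0,0,0]
  jaw: [6,6,6,6,6,6,6,6,6,6]

```text
t: 7.83
tool_pos: [524.7, 103.9, -3.7]
tcp_rot: [1.21, 1.209, -1.207]
force: [1.1, -0.2, 0.3]
grip_width: 0.698
```

```bash
python3 look.py b side wrist top
```

```text
7.8333 [524.7 103.9  -3.7] [ 1.1 -0.2  0.3]
side z70 [(526.0, 153.1, 48.7)] z54 [(527.2, 129.2, 50.1)]
wrist z70 [(524.9, 148.2, 44.5)] z54 [(525.1, 143.0, 51.3)]
top z70 [(517.8, -363.4, 44.7), (538.3, -166.5, 45.3), (505.2, -35.7, 44.8)] z54 [(519.0, -370.4, 45.6), (539.9, -169.9, 46.2), (506.2, -36.6, 45.7)]
```

View pics/sc_b.png

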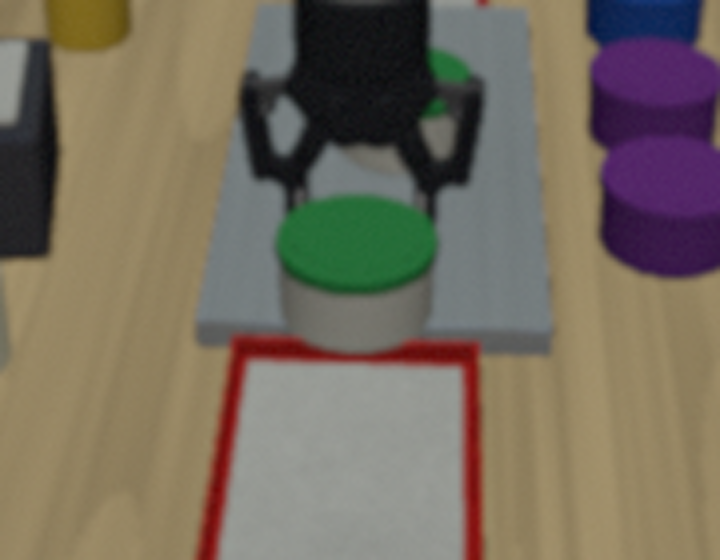

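View pics/wrist_b.png

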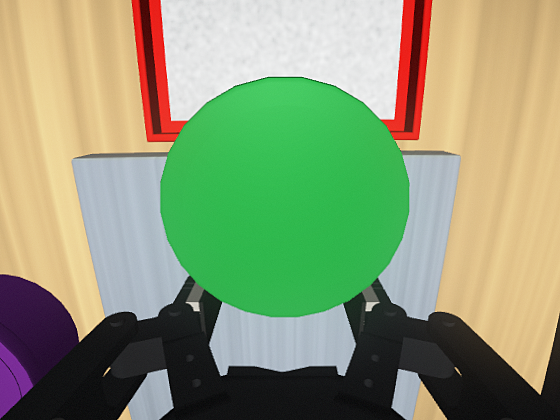

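Call:
servo_tool:
  slide:
    - [0,0,-0.8]
    - [0,0,-0.8]
    - [0,0,-0.8]
    - [0,0,-0.8]
    - [0,0,-0.8]
    - [0,0,-0.8]
    - [0,0,-0.8]
    - [0,0,-0.8]
    - [0,0,-0.8]
    - [0,0,-0.8]
    - [0,0,-0.8]
    - [0,0,-0.8]
  rotation:
    - [0,0,0]
    - [0,0,0]
    - [0,0,0]
    - [0,0,0]
    - [0,0,0]
    - [0,0,0]
    - [0,0,0]
    - [0,0,0]
    - [0,0,0]
    - [0,0,0]
    - [0,0,0]
    - [0,0,0]
  jaw: [6,6,6,6,6,6,6,6,6,6,6,6]

```text
t: 8.98
tool_pos: [523.8, 199.5, -3.9]
tcp_rot: [1.209, 1.209, -1.209]
force: [1.0, -0.2, -0.9]
grip_width: 0.704
```

```bash
python3 look.py c side wrist
```

```text
8.9833 [523.8 199.5  -3.9] [ 1.  -0.2 -0.9]
side z70 [(525.0, 261.7, 58.8)] z54 [(526.2, 240.9, 60.4)]
wrist z70 [(523.5, 248.6, 42.6)] z54 [(523.5, 244.0, 49.2)]
```

View pics/sc_c.png

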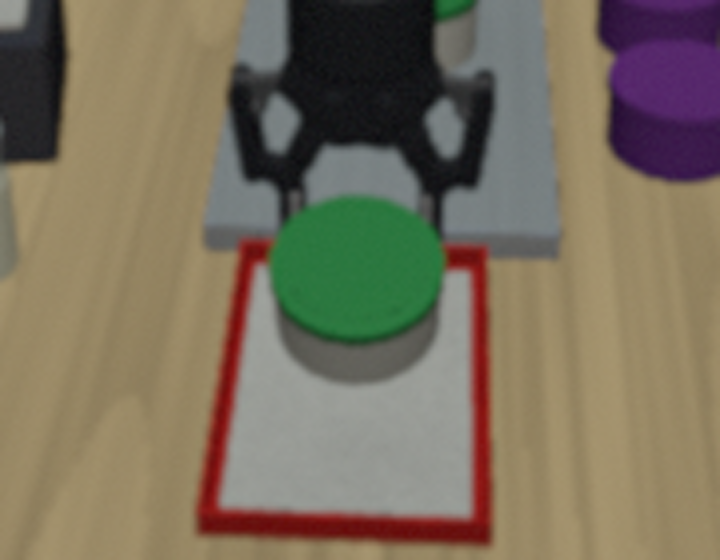

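View pics/wrist_c.png

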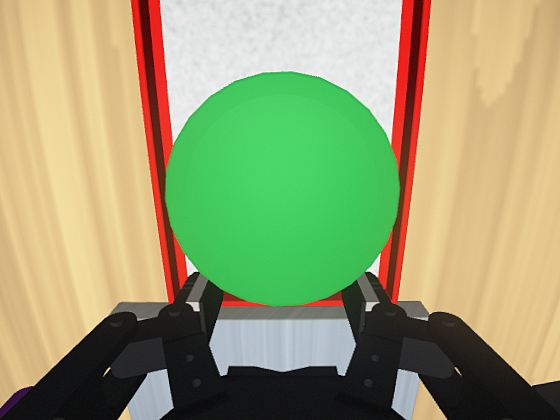

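Call:
servo_tool:
  slide:
    - [0,0,-0.7]
    - [0,0,-0.7]
    - [0,0,-0.8]
    - [0,0,-0.8]
    - [0,0,-0.8]
    - [0,0,-0.8]
    - [0,0,-0.8]
    - [0,0,-0.8]
    - [0,0,-0.8]
    - [0,0,-0.8]
    - [0,0,-0.5]
    - [0,0,0]
  rotation:
    - [0,0,0]
    - [0,0,0]
    - [0,0,0]
    - [0,0,0]
    - [0,0,0]
    - [0,0,0]
    - [0,0,0]
    - [0,0,0]
    - [0,0,0]
    - [0,0,0]
    - [0,0,0]
    - [0,0,0]
  jaw: [6,6,6,6,6,6,6,6,6,6,6,6]

```text
t: 10.08
tool_pos: [523.9, 282.8, -3.7]
tcp_rot: [1.209, 1.21, -1.208]
force: [-0.3, -0.4, 0.2]
grip_width: 0.702
```

```bash
python3 look.py d side wrist
```

```text
10.0833 [523.9 282.8  -3.7] [-0.3 -0.4  0.2]
side z70 [(524.3, 351.1, 45.4)] z54 [(525.5, 332.8, 46.7)]
wrist z70 [(523.7, 331.6, 38.5)] z54 [(523.7, 327.2, 44.4)]
```

View pics/sc_d.png

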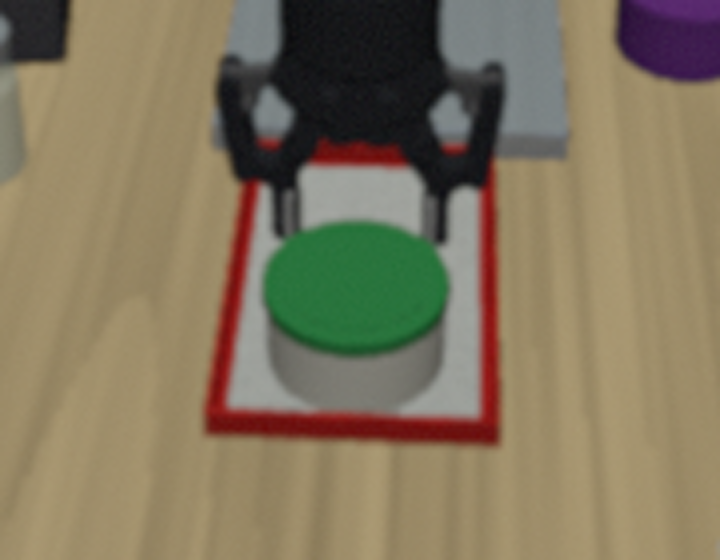

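View pics/wrist_d.png

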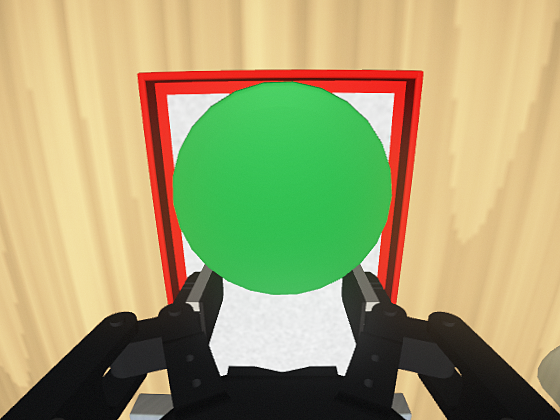

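Call:
servo_tool:
  slide:
    - [0,0,2]
    - [-2,0,0.5]
    - [-3.5,0,0]
    - [-3,0,0]
    - [-2,0,3]
    - [0,0,3.5]
    - [0,0,3.5]
    - [0,0,3.5]
    - [0,0,3.5]
    - [0,0,3.5]
    - [0,0,3.5]
    - [0,0,3.5]
  rotation:
    - [0,0,0]
    - [0,0,0]
    - [0,0,0]
    - [0,0,0]
    - [0,0,0]
    - [0,0,0]
    - [0,0,0]
    - [0,0,0]
    - [0,0,0]
    - [0,0,0]
    - [0,0,0]
    - [0,0,0]
  jaw: [6,6,6,6,6,6,6,6,6,6,6,6]

```text
t: 11.18
tool_pos: [523.7, -20.3, 101.6]
tcp_rot: [1.21, 1.208, -1.209]
force: [0.3, 0.1, 0.6]
grip_width: 0.704
```

Call:
servo_tool:
  slide:
    - [0,-0.5,3.5]
    - [0,0,3.5]
    - [0,0,3.5]
    - [0,0,3.5]
    - [0,0,3.5]
    - [0,0,3.5]
    - [0,0,3]
    - [0,0,2.5]
    - [0,0,1]
    - [0,0,0]
    - [0,0,0]
  rotation:
    - [0,0,0]
    - [0,0,0]
    - [0,0,0]
    - [0,0,0]
    - [0,0,0]
    - [0,0,0]
    - [0,0,0]
    - [0,0,0]
    - [0,0,0]
    - [0,0,0]
    - [0,0,0]
  jaw: [6,6,6,6,6,6,6,6,6,6,6]

```text
t: 12.1
tool_pos: [518.7, -293.0, 101.0]
tcp_rot: [1.21, 1.21, -1.21]
force: [0.3, 0.6, -0.0]
grip_width: 0.7
```

```bash
python3 look.py e top
```

```text
12.1 [ 518.7 -293.   101. ] [ 0.3  0.6 -0. ]
top z70 [(539.0, -166.1, 45.3), (505.3, -35.6, 44.9), (522.7, 321.9, 44.5)] z54 [(540.6, -169.4, 46.1), (506.3, -36.5, 45.8), (524.0, 327.8, 45.4)]
```

View pics/top_e.png

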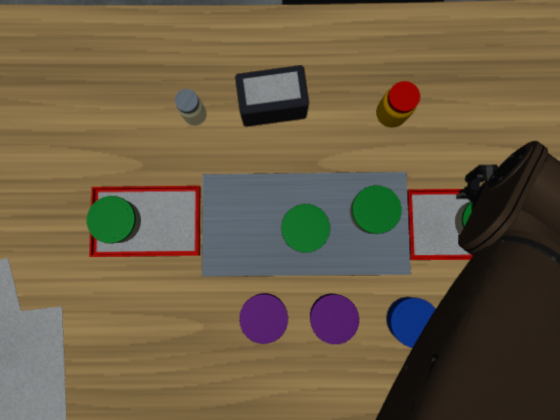

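Call:
servo_tool:
  slide:
    - [3,0,0]
    - [3,0,0]
    - [2.6,0,0]
    - [1.2,0,0]
    - [0.7,0,0.8]
    - [0,0,1.2]
    - [0,0,0.8]
    - [0,0,0.8]
    - [0,0,0.8]
    - [0,0,0.8]
    - [0,0,0.7]
    - [0,0,0.2]
  rotation:
    - [0,0,0]
    - [0,0,0]
    - [0,0,0]
    - [0,0,0]
    - [0,0,0]
    - [0,0,0]
    - [0,0,0]
    - [0,0,0]
    - [0,0,0]
    - [0,0,0]
    - [0,0,0]
    - [0,0,0]
  jaw: [6,6,6,6,6,6,6,6,6,6,6,6]

```text
t: 13.15
tool_pos: [519.7, -355.8, -2.4]
tcp_rot: [1.21, 1.207, -1.209]
force: [-0.1, 5.0, 4.7]
grip_width: 0.699
```

```bash
python3 look.py f wrist
```

```text
13.15 [ 519.7 -355.8   -2.4] [-0.1  5.   4.7]
wrist z70 [(519.7, -371.2, 32.0)] z54 [(519.7, -385.4, 36.9)]
```

View pics/wrist_f.png

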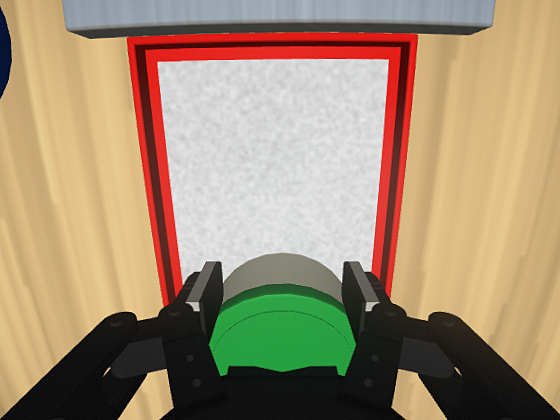

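Call:
servo_tool:
  slide:
    - [0,0,-1.0]
    - [-2,0,-0.5]
    - [-3.5,0,0]
    - [-3.5,0,0]
    - [-1.5,0.2,-2.9]
    - [0,0.4,-3.5]
    - [0,0.4,-3.5]
    - [0,0.4,-3.5]
    - [0,0.4,-3.5]
    - [0,0.2,-3.5]
    - [0,0,-2.5]
    - [0,0,0]
  rotation:
    - [0,0,0]
    - [0,0,0]
    - [0,0,0]
    - [0,0,0]
    - [0,0,0]
    - [0,0,0]
    - [0,0,0]
    - [0,0,0]
    - [0,0,0]
    - [0,0,0]
    - [0,0,0]
    - [0,0,0]
  jaw: [6,6,6,6,6,6,6,6,6,6,6,6]

```text
t: 14.2
tool_pos: [537.7, -105.5, 100.1]
tcp_rot: [1.205, 1.214, -1.206]
force: [-0.6, 0.8, 0.8]
grip_width: 0.703
```

Call:
servo_tool:
  slide:
    - [0,0,0]
  rotation:
    - [0,0,0]
  jaw: [6]

```text
t: 14.28
tool_pos: [538.4, -108.8, 100.6]
tcp_rot: [1.206, 1.211, -1.207]
force: [-0.1, -1.0, 0.5]
grip_width: 0.704
```

```bash
python3 look.py g top wrist
```

```text
14.2833 [ 538.4 -108.8  100.6] [-0.1 -1.   0.5]
top z70 [(517.8, -390.2, 45.1), (505.3, -35.5, 44.7), (523.0, 321.3, 44.8)] z54 [(518.9, -397.8, 45.9), (506.3, -36.4, 45.6), (524.3, 327.2, 45.6)]
wrist z70 [(538.8, -166.3, 45.9), (505.1, -37.3, 44.4)] z54 [(538.8, -176.7, 49.4), (502.6, -37.8, 47.8)]
```

View pics/wrist_g.png

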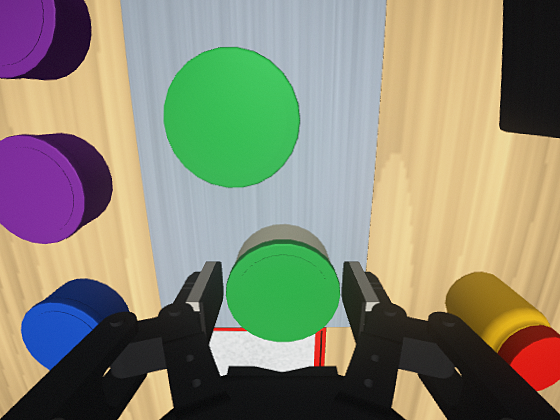

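Call:
servo_tool:
  slide:
    - [3,0,0]
    - [3,0,0]
    - [2.5,0,0]
    - [1.3,0,0]
    - [0.7,0,0]
    - [0,0,0]
    - [0,0,0]
  rotation:
    - [0,0,0]
    - [0,0,0]
    - [0,0,0]
    - [0,0,0]
    - [0,0,0]
    - [0,0,0]
    - [0,0,0]
  jaw: [6,6,6,6,6,6,6]

```text
t: 14.97
tool_pos: [539.8, -111.2, -3.0]
tcp_rot: [1.21, 1.208, -1.209]
force: [-0.2, -0.8, 0.3]
grip_width: 0.703
```

```bash
python3 look.py h side wrist
```

```text
14.9667 [ 539.8 -111.2   -3. ] [-0.2 -0.8  0.3]
side z70 [(541.3, -149.8, 40.0), (508.0, -31.9, 50.7), (523.7, 351.7, 44.9)] z54 [(543.0, -182.4, 41.1), (508.8, -61.1, 52.1), (524.8, 333.5, 46.2)]
wrist z70 [(539.9, -131.8, 30.2), (505.3, -37.3, 44.4)] z54 [(539.9, -146.8, 34.8), (500.1, -38.1, 51.1)]
```

View pics/wrist_h.png

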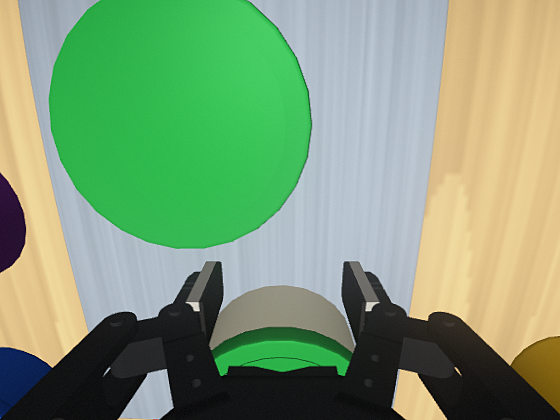

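Call:
servo_tool:
  slide:
    - [0,0,1.0]
    - [0,-0.3,0.8]
    - [0,-0.35,0.8]
    - [0,-0.35,0.8]
    - [0,-0.35,0.8]
    - [0,-0.35,0.8]
    - [0,-0.35,0.8]
    - [0,-0.25,0.8]
    - [0,0,0.5]
    - [0,0,0]
  rotation:
    - [0,0,0]
    - [0,0,0]
    - [0,0,0]
    - [0,0,0]
    - [0,0,0]
    - [0,0,0]
    - [0,0,0]
    - [0,0,0]
    - [0,0,0]
    - [0,0,0]
  jaw: [6,6,6,6,6,6,6,6,6,6]

```text
t: 15.9
tool_pos: [515.3, -182.5, -4.0]
tcp_rot: [1.209, 1.21, -1.211]
force: [-0.1, 0.1, 0.4]
grip_width: 0.703
```

```bash
python3 look.py i side top
```

```text
15.9 [ 515.3 -182.5   -4. ] [-0.1  0.1  0.4]
side z70 [(521.7, -215.1, 47.0), (506.7, -28.9, 47.5), (523.7, 351.6, 44.8)] z54 [(522.8, -249.5, 48.4), (507.4, -58.1, 48.8), (524.8, 333.4, 46.1)]
top z70 [(517.7, -390.2, 45.1), (505.1, -35.7, 44.8), (523.0, 321.3, 44.8)] z54 [(518.9, -397.8, 46.0), (506.1, -36.6, 45.7), (524.3, 327.2, 45.6)]
```

View pics/sc_i.png

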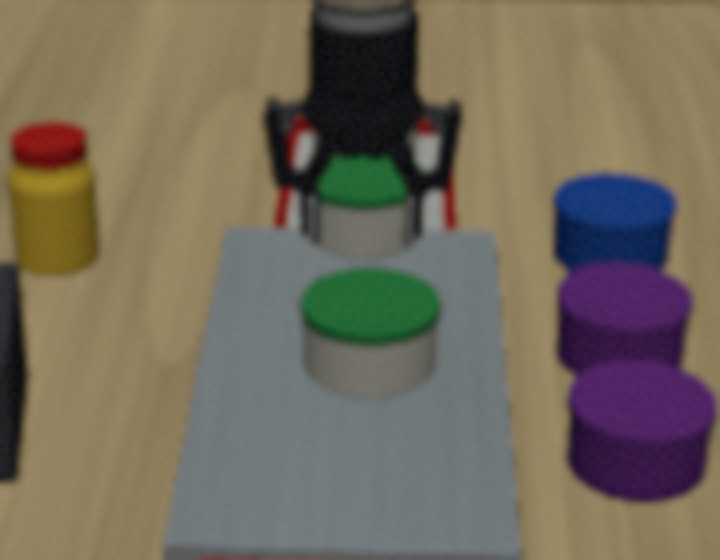

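View pics/top_i.png

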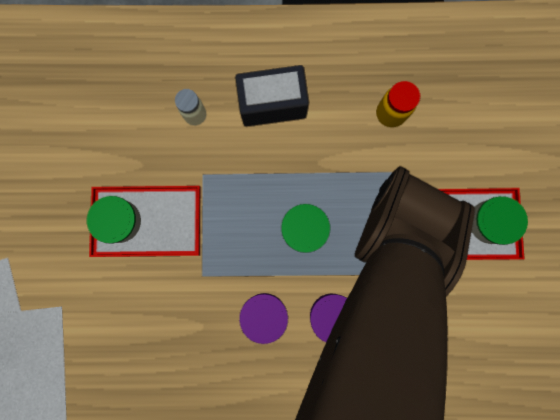

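Call:
servo_tool:
  slide:
    - [0,0,0.6]
    - [0,0,0.7]
    - [0,0,0.7]
    - [0,0,0.7]
    - [0,0,0.7]
    - [0,0,0.7]
    - [0,0,0.7]
    - [0,0,0.7]
    - [0,0,0.6]
    - [0,0,0.5]
    - [0,0,0.4]
    - [0,0,0]
  rotation:
    - [0,0,0]
    - [0,0,0]
    - [0,0,0]
    - [0,0,0]
    - [0,0,0]
    - [0,0,0]
    - [0,0,0]
    - [0,0,0]
    - [0,0,0]
    - [0,0,0]
    - [0,0,0]
    - [0,0,0]
  jaw: [6,6,6,6,6,6,6,6,6,6,6,6]

```text
t: 17.0
tool_pos: [516.1, -252.3, -3.7]
tcp_rot: [1.209, 1.208, -1.21]
force: [0.3, 0.4, -0.9]
grip_width: 0.703
```

```bash
python3 look.py j side wrist
```

```text
17.0 [ 516.1 -252.3   -3.7] [ 0.3  0.4 -0.9]
side z70 [(518.4, -294.9, 44.4), (507.9, -28.9, 47.7), (524.4, 351.5, 45.1)] z54 [(519.4, -331.6, 45.7), (508.6, -58.0, 49.0), (525.6, 333.3, 46.3)]
wrist z70 [(515.9, -268.4, 30.6)] z54 [(515.9, -283.0, 35.3)]
```

View pics/sc_j.png

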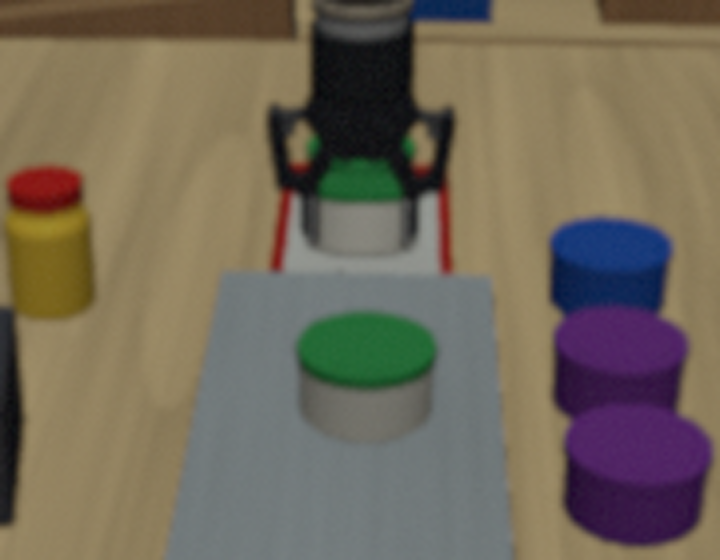

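View pics/wrist_j.png

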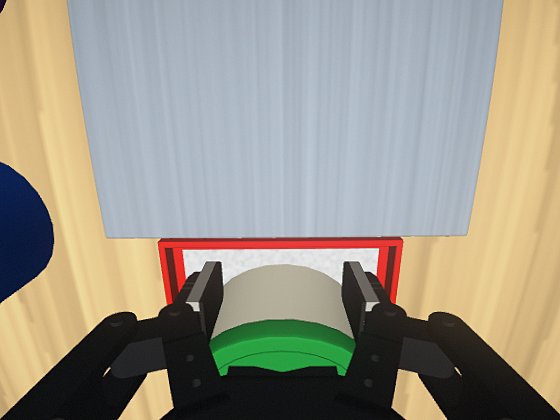

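Call:
servo_tool:
  slide:
    - [0,0,-1.0]
    - [-2,0,-0.5]
    - [-3.5,0,0]
    - [-3,0,0]
    - [-1.5,-0.3,-2.0]
    - [0,-0.4,-3.0]
    - [0,-0.3,-3.5]
    - [0,-0.1,-3.0]
    - [0,0,-1.2]
    - [0,0,0]
    - [0,0,0]
    - [0,0,0]
  rotation:
    - [0,0,0]
    - [0,0,0]
    - [0,0,0]
    - [0,0,0]
    - [0,0,0]
    - [0,0,0]
    - [0,0,0]
    - [0,0,0]
    - [0,0,0]
    - [0,0,0]
    - [0,0,0]
    - [0,0,0]
  jaw: [6,6,6,6,6,6,6,6,6,6,6,6]

```text
t: 18.1
tool_pos: [505.4, -110.1, 96.4]
tcp_rot: [1.209, 1.208, -1.209]
force: [0.3, 0.0, 0.1]
grip_width: 0.701
```

```bash
python3 look.py k side top; python3 - <<'E'
import cv2
im=cv2.imread("pics/side_k.png")[100:240,220:400]
cv2.imwrite("pics/k2.png",cv2.resize(im,None,fx=4,fy=4,interpolation=cv2.INTER_CUBIC))
E
```

```text
18.1 [ 505.4 -110.1   96.4] [0.3 0.  0.1]
side z70 [(518.0, -300.9, 98.7), (507.9, -28.9, 47.7), (523.7, 351.6, 44.8)] z54 [(519.0, -337.7, 101.5), (508.6, -58.0, 49.0), (524.8, 333.4, 46.1)]
top z70 [(517.7, -390.2, 45.1), (514.0, -285.8, 43.4), (505.2, -36.1, 45.1), (523.0, 321.3, 44.8)] z54 [(518.9, -397.8, 46.0), (515.1, -291.4, 44.2), (506.2, -37.0, 46.0), (524.3, 327.2, 45.6)]
```

View pics/k2.png

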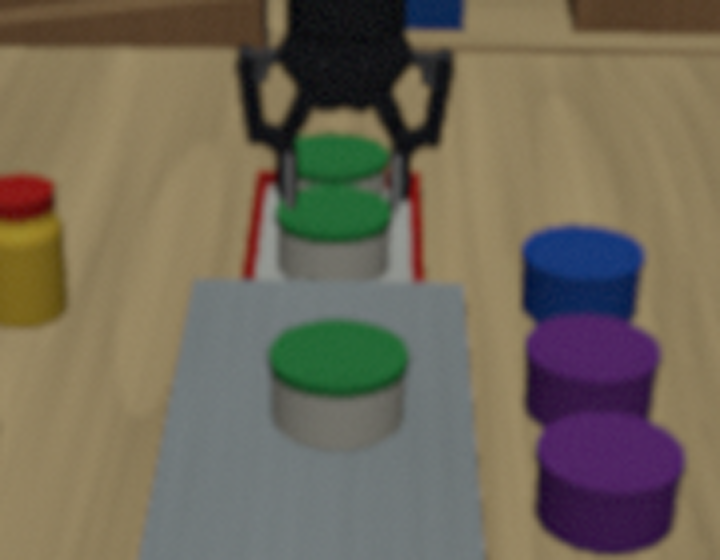

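View pics/top_k.png

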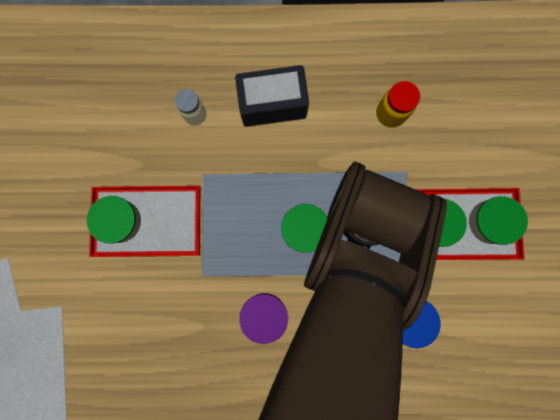

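```bash
cat > flat.py <<'E'
from station import vision
from h import *
import sys
c=vision.camera("top");R=cv2.Rodrigues(np.asarray(c["rvec"]))[0]
m=cv2.inRange(cv2.cvtColor(c["pixels"],cv2.COLOR_BGR2HSV),(45,100,40),(85,255,255));m=cv2.erode(m,np.ones((5,5)))
n,l=cv2.connectedComponents(m)
for i in range(1,n):
    v,u=np.where(l==i)
    if len(u)<100: continue
    z=c["z_map"][v,u];ok=z>0;p=cv2.undistortPoints(np.c_[u,v].astype(float).reshape(-1,1,2),K(c),c["distortion"]).reshape(-1,2)
    P=(np.c_[p,np.ones(len(p))]*z[:,None]-c["tvec"])@R;P=P[ok]
    P=P[abs(P[:,2]-np.median(P[:,2]))<20]
    a=np.linalg.lstsq(np.c_[P[:,:2]-P[:,:2].mean(0),np.ones(len(P))],P[:,2],rcond=None)[0]
    print(len(u),"mean",P.mean(0).round(1),"slope deg",np.degrees(np.arctan(a[:2])).round(1))
E
python3 flat.py
```

```text
1460 mean [523.6 326.9  55.6] slope deg [-0.2 -0.2]
1559 mean [ 519.  -396.9   55.6] slope deg [-0.  0.]
587 mean [ 511.1 -308.2   55.7] slope deg [-0.1  0.6]
1355 mean [506.1 -32.5  71.7] slope deg [ 0.  -0.1]
```

The third tub is flat on the floor (height 55.7 mm, slope 0.6° or less). Next is the last tub.

Call:
servo_tool:
  slide:
    - [3,0,0]
    - [3,0,0]
    - [2.2,0,0]
    - [1.2,0,-0.5]
    - [0.7,0,-1.0]
    - [0,0,-1.0]
    - [0,0.2,-0.8]
    - [0,0.2,-0.9]
    - [0,0.2,-0.9]
    - [0,0.2,-0.9]
    - [0,0.2,-0.9]
    - [0,0.2,-0.9]
  rotation:
    - [0,0,0]
    - [0,0,0]
    - [0,0,0]
    - [0,0,0]
    - [0,0,0]
    - [0,0,0]
    - [0,0,0]
    - [0,0,0]
    - [0,0,0]
    - [0,0,0]
    - [0,0,0]
    - [0,0,0]
  jaw: [6,6,6,6,6,6,6,6,6,6,6,6]

```text
t: 19.25
tool_pos: [517.6, -30.4, -4.2]
tcp_rot: [1.209, 1.208, -1.208]
force: [0.1, -1.4, 0.4]
grip_width: 0.705
```

Call:
servo_tool:
  slide:
    - [0,0.2,-0.9]
    - [0,0.2,-0.9]
    - [0,0.2,-0.9]
    - [0,0.1,-0.9]
    - [0,0,-0.9]
    - [0,0,-0.9]
    - [0,0,-0.9]
    - [0,0,-0.9]
    - [0,0,-0.9]
    - [0,0,-0.9]
    - [0,0,-0.9]
    - [0,0,0]
  rotation:
    - [0,0,0]
    - [0,0,0]
    - [0,0,0]
    - [0,0,0]
    - [0,0,0]
    - [0,0,0]
    - [0,0,0]
    - [0,0,0]
    - [0,0,0]
    - [0,0,0]
    - [0,0,0]
    - [0,0,0]
  jaw: [6,6,6,6,6,6,6,6,6,6,6,6]

```text
t: 20.25
tool_pos: [523.8, 69.6, -4.9]
tcp_rot: [1.21, 1.211, -1.208]
force: [0.1, -0.3, -0.7]
grip_width: 0.704
```

```bash
python3 look.py l side wrist
```

```text
20.25 [523.8  69.6  -4.9] [ 0.1 -0.3 -0.7]
side z70 [(525.5, 120.0, 48.3), (523.7, 351.6, 44.8)] z54 [(526.8, 95.1, 49.7), (524.8, 333.4, 46.1)]
wrist z70 [(523.9, 113.8, 44.6)] z54 [(524.0, 108.5, 51.5)]
```

View pics/wrist_l.png

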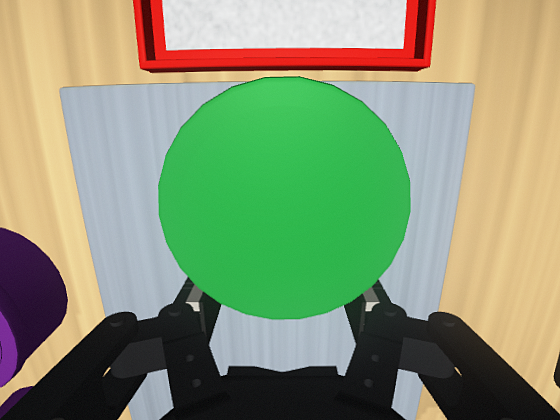

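Call:
servo_tool:
  slide:
    - [0,0,-0.75]
    - [0,0,-0.75]
    - [0,0,-0.75]
    - [0,0,-0.75]
    - [0,0,-0.75]
    - [0,0,-0.75]
    - [0,0,-0.75]
    - [0,0,-0.75]
    - [0,0,-0.75]
    - [0,0,-0.75]
    - [0,0,-0.75]
    - [0,0,-0.75]
  rotation:
    - [0,0,0]
    - [0,0,0]
    - [0,0,0]
    - [0,0,0]
    - [0,0,0]
    - [0,0,0]
    - [0,0,0]
    - [0,0,0]
    - [0,0,0]
    - [0,0,0]
    - [0,0,0]
    - [0,0,0]
  jaw: [6,6,6,6,6,6,6,6,6,6,6,6]

```text
t: 21.35
tool_pos: [523.4, 158.5, -5.3]
tcp_rot: [1.209, 1.21, -1.21]
force: [0.5, -1.2, -0.5]
grip_width: 0.706
```

Call:
servo_tool:
  slide:
    - [0,0,-0.6]
    - [0,0,-0.6]
    - [0,0,-0.6]
    - [0,0,-0.4]
    - [0,0,-0.3]
    - [0,0,0]
    - [0,0,0]
  rotation:
    - [0,0,0]
    - [0,0,0]
    - [0,0,0]
    - [0,0,0]
    - [0,0,0]
    - [0,0,0]
    - [0,0,0]
  jaw: [6,6,6,6,6,6,6]

```text
t: 21.93
tool_pos: [523.9, 182.7, -4.8]
tcp_rot: [1.209, 1.209, -1.209]
force: [-0.7, -0.7, -0.7]
grip_width: 0.703
```

```bash
python3 look.py m side wrist
```

```text
21.9333 [523.9 182.7  -4.8] [-0.7 -0.7 -0.7]
side z70 [(521.2, 294.0, 102.5)] z54 [(522.3, 274.0, 105.5)]
wrist z70 [(524.1, 230.1, 42.8), (523.7, 293.2, 29.5)] z54 [(524.1, 225.3, 49.4), (523.7, 298.2, 34.1)]
```

View pics/sc_m.png

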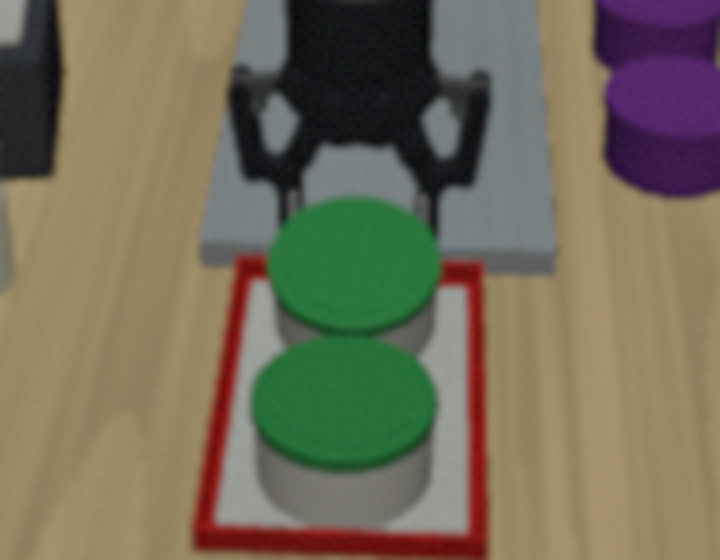

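View pics/wrist_m.png

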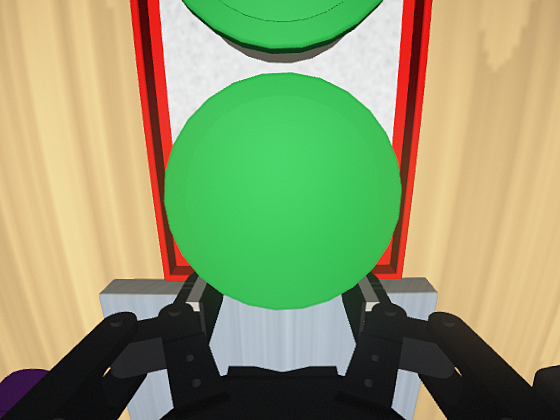

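It's still tilted on the near rim, so I'll push a little further.

Call:
servo_tool:
  slide:
    - [0,0,-0.4]
    - [0,0,-0.4]
    - [0,0,-0.3]
    - [0,0,0]
    - [0,0,0]
  rotation:
    - [0,0,0]
    - [0,0,0]
    - [0,0,0]
    - [0,0,0]
    - [0,0,0]
  jaw: [6,6,6,6,6]

```text
t: 22.45
tool_pos: [523.9, 193.9, -4.8]
tcp_rot: [1.209, 1.21, -1.209]
force: [1.0, -0.4, -0.6]
grip_width: 0.706
```

```bash
python3 look.py n side wrist
```

```text
22.45 [523.9 193.9  -4.8] [ 1.  -0.4 -0.6]
side z70 [(525.4, 301.2, 98.4)] z54 [(526.6, 281.5, 101.2)]
wrist z70 [(523.6, 241.2, 42.5), (523.4, 304.5, 33.4)] z54 [(523.6, 236.3, 49.1), (523.3, 309.5, 38.6)]
```

View pics/sc_n.png

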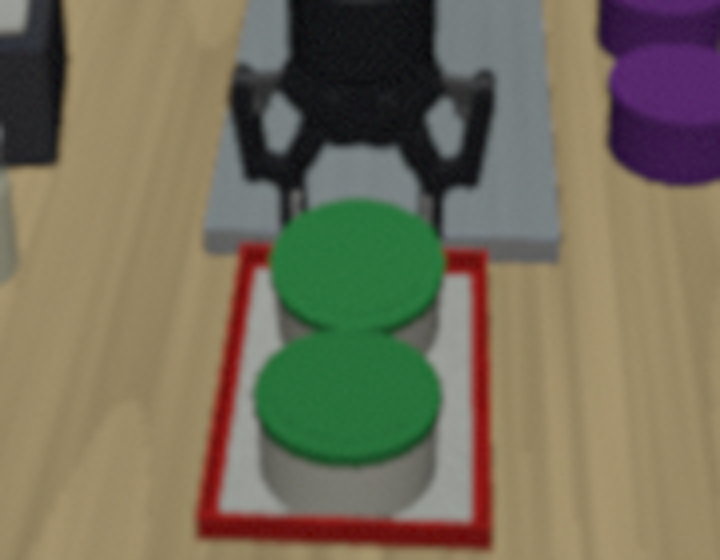

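View pics/wrist_n.png

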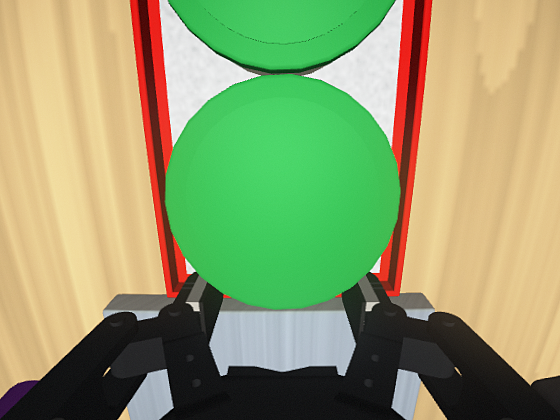

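Call:
servo_tool:
  slide:
    - [0,0,0.3]
    - [0,0,0.5]
    - [0,0,0.7]
    - [0,0,0.5]
    - [0,0,0]
    - [0,0,0]
  rotation:
    - [0,0,0]
    - [0,0,0]
    - [0,0,0]
    - [0,0,0]
    - [0,0,0]
    - [0,0,0]
  jaw: [6,6,6,6,6,6]

```text
t: 23.05
tool_pos: [524.1, 173.1, -4.7]
tcp_rot: [1.21, 1.209, -1.21]
force: [-0.1, -0.2, 0.7]
grip_width: 0.703
```

```bash
python3 look.py o side wrist; python3 flat.py
```

```text
23.05 [524.1 173.1  -4.7] [-0.1 -0.2  0.7]
side z70 [(525.4, 306.6, 93.0)] z54 [(526.6, 287.1, 95.6)]
wrist z70 [(523.7, 234.5, 38.4), (523.5, 283.8, 16.0)] z54 [(523.7, 231.8, 44.3), (523.4, 288.7, 18.5)]
534 mean [527.3 352.8  55.6] slope deg [-0.5 -0.3]
1559 mean [ 519.1 -396.9   55.6] slope deg [-0.3 -0.1]
1496 mean [ 515.3 -287.7   55.7] slope deg [-0.  0.]
```

View pics/sc_o.png

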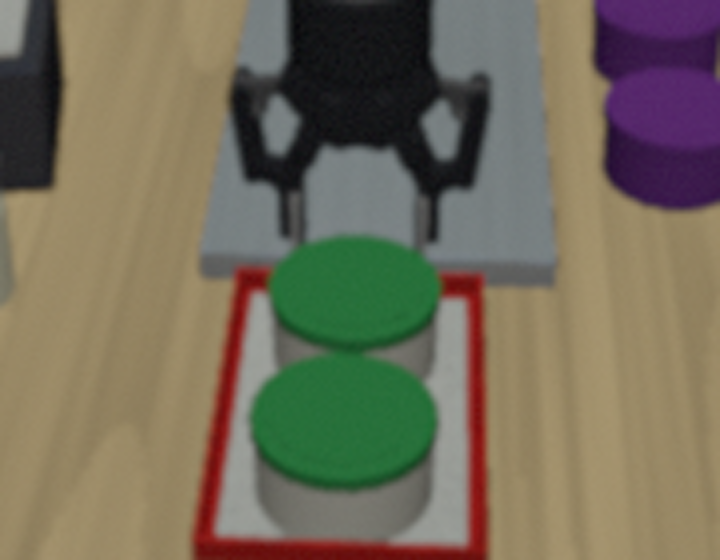

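View pics/wrist_o.png

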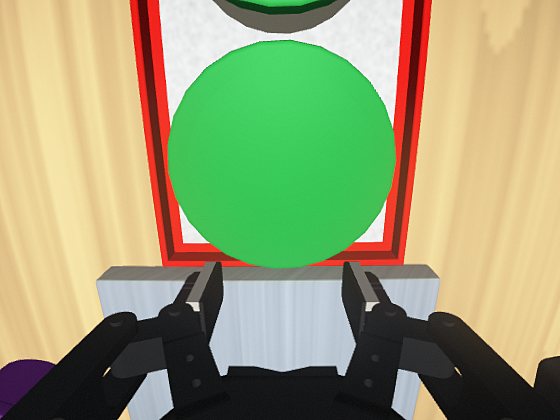

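It dropped once the fork backed off. I'll raise the arm, clear the view and verify.

Call:
servo_tool:
  slide:
    - [-2,0,0.5]
    - [-3,0,0]
    - [-3.5,0,0]
    - [-3,0,1]
    - [-1,0,3]
    - [0,0,3.5]
    - [0,0,3.5]
    - [0,0,3.5]
    - [0,0,2]
    - [0,0,0]
    - [0,0,0]
    - [0,0,0]
  rotation:
    - [0,0,0]
    - [0,0,0]
    - [0,0,0]
    - [0,0,0]
    - [0,0,0]
    - [0,0,0]
    - [0,0,0]
    - [0,0,0]
    - [0,0,0]
    - [0,0,0]
    - [0,0,0]
    - [0,0,0]
  jaw: [6,6,6,6,6,6,6,6,6,6,6,6]

```text
t: 24.2
tool_pos: [523.9, 4.3, 120.1]
tcp_rot: [1.209, 1.21, -1.209]
force: [-0.8, 0.1, -0.9]
grip_width: 0.703
```

```bash
python3 look.py p side top; python3 flat.py
```

```text
24.2 [523.9   4.3 120.1] [-0.8  0.1 -0.9]
side z70 [(525.1, -293.1, 91.7), (526.2, 306.6, 92.9)] z54 [(526.3, -329.7, 94.3), (527.4, 287.0, 95.6)]
top z70 [(517.8, -390.2, 45.1), (514.1, -282.8, 44.5), (522.6, 229.0, 44.7), (522.6, 326.0, 44.6)] z54 [(518.9, -397.8, 45.9), (515.2, -288.4, 45.3), (523.9, 233.1, 45.6), (523.9, 332.0, 45.5)]
1453 mean [523.4 331.2  55.6] slope deg [0.2 0.2]
1428 mean [523.4 232.2  55.6] slope deg [-0.1  0. ]
1558 mean [ 519.  -396.9   55.6] slope deg [-0.2  0.1]
1498 mean [ 515.3 -287.7   55.6] slope deg [-0.2  0.2]
```

View pics/side_p.png

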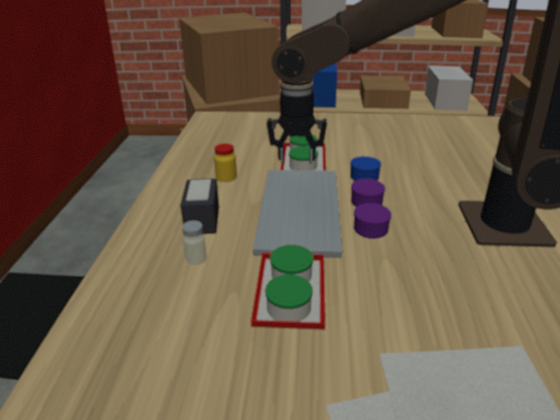

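View pics/top_p.png

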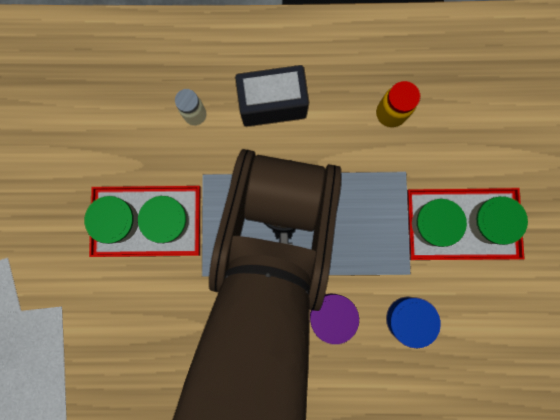

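All four tubs lie flat (height 55.6 mm, slope 0.2° or less), two per tray. The other objects haven't moved and the gripper is well clear, so I'm handing in.

```bash
python3 -c "
from station import ctrl
print(ctrl.job_done())"
```

```text
the job is handed in; nothing more can be done
None
```

I dealt the three tubs in the order you asked and handed the job in at about 24.5 s. Each tray now holds two tubs. I pushed them along the plate with the half-open fingers used as a fork: first one to the empty tray, then one to the started tray, then the last to the tray that had been empty.

**Last checks:**
- **Position:** the tubs sit at about (524, 332), (524, 233), (515, -288) and (519, -398) mm.
- **Flatness:** all four lids are at the same height and level within 0.2°. I confirmed each tub was down flat before moving the next one off the plate.
- **Bystanders:** the napkin holder, mustard jar and shaker look unmoved. The blue and purple tubs were never touched, though in the last top view the arm hid one purple tub.
- **Forces:** the highest I read was about 7 N. Forces were only read at the end of each move.

**What didn't go as expected:**
- **Fingertip height:** the fingertips sit about 40 mm above the reported tool position. My first pass at tub_d therefore went over it without touching. I corrected for this from two camera views.
- **tub_d moved:** I pushed it about 27 mm along its own tray to make room for the second tub.
- **Last tub:** it stayed tilted against the fingers until I backed them off, then dropped flat. While it was being pushed in, the first tub in that tray moved about 4 mm.

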